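# Roll the big capacitor to the inspection line

### The arm

A 6-joint arm with a two-finger parallel gripper is mounted at the origin on the work surface. World frame = base frame: x ahead of the robot, y to its left, z up, the work surface at z = 0. Lengths are in m, angles in rad, forces in N, time in s.
With the tool pointing down it reaches from about 0.375 to 0.975 m from the base axis. Payload 3.8 kg.
Tool frame: the origin (TCP) lies at the very end of the fingers, on their centre line; the grasp point (between the pads) lies 19 mm behind it; z points along the fingers, y is the line along which they close (so a half turn about z gives the same grasp; the last joint's range is limited). The gripper opens to 85 mm and grips with 20 to 120 N. Pads are 22 mm wide; open, the fingers measure 114 mm over their backs; the gripper's body (76 mm by 85 mm) begins 54 mm behind the grasp point. The pads swing forward as they close: fully open they stand 13 mm farther back than shut.
Start: joints at [-1.217, 0.264, 1.604, -0, 1.274, -0.037], TCP at [0.257, -0.624, 0.231] pointing down, gripper open.
Joint ranges: [-2.63, 2.63], [-0.94, 2.18], [0.31, 2.57], [-1.31, 4.45], [0, 2.66], [-2.55, 2.55]. Speed limits (rad/s): [2.57, 2.57, 3.14, 3.14, 3.14, 3.14].

### API

Orientations are given as [roll, pitch, yaw] about the fixed x, y, z axes, in that order (R = Rz(yaw) Ry(pitch) Rx(roll)).
In Python, from bench import status, get_image, ticket gives the robot as it stands.
- The arm moves only by the tool drive_tool, never from a script. Its arguments are lists of equal length, an entry for each row: "slide": the shift along the tool's x, y, z in cm, a list of three; "yaw": the turn about the tool's z in rad; "hand": the opening, from 0 (shut) to 1 (fully open). In form: {"slide": [[dx, dy, dz], ...], "yaw": [yaw, ...], "hand": [hand, ...]}. A call has 1 to 8 rows; each row shifts and turns the commanded pose from where the row before left it, along the tool's axes as they then stand; what a row does not reach is not made up. A row lasts 1/8 s, in which the tool goes at most 62.5 mm and 10.7 degrees, less where a joint would pass 70% of its speed; a pose out of reach is approached as far as the arm can. A call is refused whole if a number of a shift passes 6.25 or a number of a turn 0.188, either way. A call with a gripper value outside its range is refused whole. The fingers move at their own pace and stop on an object; "grip_force" is the grip in N (left out, the last holds). Time passes only in rows, so rows that do not move let the fingers close. It gives the time, the measured TCP pose, the force, the opening and the grip force at its end, in the units of the state.
- status.read_state(): the state, without advancing time (a new reading comes with each control period).
- get_image(name): name is "scene" or "top" or "wrist"; returns a dict with "pixels" (384x512x3 uint8, red, green, blue), "intrinsics" (3x3 intrinsics, pixels), "R" (3x3) and "t" (3): a world point X has camera coordinates R X + t. Camera axes: x right, y down, z forward; pixel columns grow to the right and rows downward; lengths in m; the calibration is good to about 2 mm. A picture is of the moment at which its call begins. There is no depth.
- ticket.close_job(): hands the job in; it is judged then, once.
The state is a dict: "clock": time; "qpos": joint angles; "qd": joint speeds; "effort": joint torques, N m; "eef_pos": TCP position; "ee_rot": TCP orientation; "wrist_force": force on the tool from outside, world axes, zero at the start; "wrist_torque": the same for the moment, N m; "gripper_width": opening from 0.0 (shut) to 1.0 (fully open); "gripper_force": force on a finger pad.
Only numpy, scipy, OpenCV 4.12 (cv2) and the standard library are available. Lean on these libraries where they do the work, as an engineer would, in place of code of your own. Each camera call takes 0.05 s, during which the arm holds its last target. There are 200 camera calls.

### The job

The big can capacitor lies on its side on the blue bench mat and has to come to the white inspection line in the middle of the mat. With the fingers on its top, roll it along the mat, without lifting it, dragging it or shoving it low from the side, until it lies along the line, centred over it, and leave it there at rest. Leave the small capacitor at the other end of the mat where it is.

Things in the scene. Friction and masses are not known exactly. Their poses are not given: they have to be found in the camera images.
- capacitor: Big capacitor: solid dark can, diameter 90 mm, length 105 mm, 0.6 to 0.9 kg, lying on its side 90 to 115 mm to either side of the line; two 10 mm terminals at its x end. Origin at its middle, on the axis, 45 mm above the mat. x = the can's axis, level, within 4 deg of parallel to the line; y and z turn as it rolls. Rolls freely, but the mat's rolling resistance keeps it where it is left.
- mark (a point): Middle of the white tape line (200 x 10 mm) across the blue mat, on the mat's upper face, 3 mm above the bench. x runs along the line, y across it: the rolling direction, along the mat's 400 mm length (260 mm wide along x); z up. The mat is fixed to the bench.
- small_capacitor: A small capacitor of the same make, diameter 40 mm, 70 mm long, lying parallel to the line on the other side of it, 90 to 115 mm away. Origin at its middle on the axis, 20 mm above the mat; x is its axis. To be left alone.
Mind the look-alikes: they are no part of the job. Leave any yellow look-alike of the capacitor alone.

How it is judged:
By the outcome, as a careful person would: the job done as asked, in the order asked, and still so for the second after the job is handed in, with the robot touching nothing.
It also fails if it takes over 43 s, if anything falls off the work surface, if the arm or the gripper's body presses on something with over 40 N, if the wrist force passes 120 N, or if a joint passes its speed limit or range.

## Working session

There is one attempt and no reset: what is moved stays moved. The work goes in short steps, Python scripts to look and compute and a tool call to move; the robot and the scene stay as the last step left them, time stands still between calls to the robot, and variables do not carry over. Pictures are saved under pics/ and viewed, at most 10 in all, crops included, and the job is handed in when it is done.

Besides the shell and the picture viewer there is one more tool, called after ">>>" as name(argument=value, ...) on one line, values as JSON. drive_tool: Moves the arm, as the interface text tells. Its arguments: {"type":"object","properties":{"slide":{"type":"array","items":{"type":"array","items":{"type":"number"}}},"yaw":{"type":"array","items":{"type":"number"}},"hand":{"type":"array","items":{"type":"number"}},"grip_force":{"type":"number"}},"required":["slide","yaw","hand"]}

```bash
mkdir -p pics; ls
python3 - <<'E'
from bench import status,get_image
import cv2,numpy as np
s=status.read_state();print({k:np.round(s[k],3).tolist() for k in('clock','eef_pos','ee_rot','wrist_force','gripper_width')})
a=[]
for n in('scene','top'):
    d=get_image(n);np.savez('pics/%s0.npz'%n,**d);a.append(d['pixels'])
    cv2.imwrite('pics/%s0.png'%n,d['pixels'][:,:,::-1])
E
```

```text
pics
{'clock': 0.0, 'eef_pos': [0.257, -0.623, 0.23], 'ee_rot': [-3.139, -0.0, 0.391], 'wrist_force': [0.368, 0.537, -0.184], 'gripper_width': 0.999}
```

View pics/top0.png

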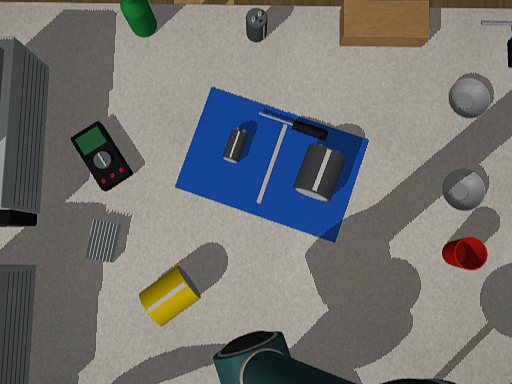

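View pics/scene0.png

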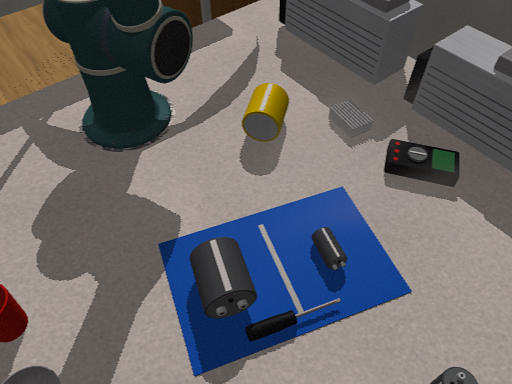

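Candidates: the big can at top (320,172) / scene (222,277) is dark, on the mat and has terminals, so it fits. The yellow can at (170,295) is a look-alike off the mat, the small capacitor is at (234,145), and the grey can at (256,25) is off the mat. A screwdriver also lies on the mat at top (262–327, 113–132), close to the rolling path. I'll confirm with an enlarged crop.

```bash
cat > h.py <<'E'
import numpy as np,cv2
def load(n): return dict(np.load('pics/%s.npz'%n))
def ray(d,p):
    v=d['R'].T@np.linalg.solve(d['intrinsics'],[p[0],p[1],1.]);return -d['R'].T@d['t'],v/np.linalg.norm(v)
def plane(d,p,z):
    c,v=ray(d,p);return c+v*(z-c[2])/v[2]
def tri(d1,p1,d2,p2):
    c,v=ray(d1,p1);e,w=ray(d2,p2);s=np.linalg.lstsq(np.c_[v,-w],e-c,rcond=None)[0]
    a,b=c+s[0]*v,e+s[1]*w;return (a+b)/2,np.linalg.norm(a-b)
def proj(d,X):
    q=d['intrinsics']@(d['R']@np.asarray(X)+d['t']);return q[:2]/q[2]
E
python3 - <<'E'
from h import *
T,S=load('top0'),load('scene0')
for n,d in(('top',T),('scene',S)):
    print(n,'cam',-d['R'].T@d['t'])
    hsv=cv2.cvtColor(d['pixels'],cv2.COLOR_RGB2HSV)
    b=cv2.inRange(hsv,(105,150,60),(130,255,255))
    c=max(cv2.findContours(b,0,2)[0],key=cv2.contourArea);h=cv2.convexHull(c)
    q=cv2.approxPolyDP(h,8,True)[:,0];print('mat',[np.round(plane(d,p,.003),3)[:2].tolist() for p in q])
    m=np.zeros_like(b);cv2.fillConvexPoly(m,h,255)
    w=cv2.inRange(hsv,(0,0,150),(180,70,255))&m
    for k in cv2.findContours(w,0,2)[0]:
        if cv2.contourArea(k)>25:
            r=cv2.boxPoints(cv2.minAreaRect(k));r=r[np.lexsort((r[:,0],))]
            e=sorted([((r2:=cv2.boxPoints(cv2.minAreaRect(k)))[i]+r2[(i+1)%4])/2 for i in range(4)],key=lambda z:-np.linalg.norm(z-r2.mean(0)))[:2]
            print('white px',np.round(e,1).tolist(),'on mat',[np.round(plane(d,p,.003),3)[:2].tolist() for p in e])
a=cv2.resize(T['pixels'][95:215,220:370],None,fx=2.6,fy=2.6,interpolation=2)
b=cv2.resize(S['pixels'][215:352,155:360],None,fx=1.95,fy=2.277,interpolation=2)
h=min(len(a),len(b));cv2.imwrite('pics/crop0.png',np.hstack([a[:h],b[:h]])[:,:,::-1]);print(a.shape,b.shape)
E
```

```text
top cam [0.349581   0.05241997 1.15936467]
mat [[0.734, 0.169], [0.612, -0.21], [0.371, -0.13], [0.493, 0.247]]
white px [[296.0, 189.10000610351562], [324.70001220703125, 199.8000030517578]] on mat [[0.491, -0.04], [0.467, -0.107]]
white px [[328.8999938964844, 149.6999969482422], [314.0, 189.60000610351562]] on mat [[0.587, -0.117], [0.491, -0.082]]
white px [[284.8999938964844, 124.5999984741211], [258.0, 202.0]] on mat [[0.647, -0.011], [0.459, 0.05]]
scene cam [ 0.8218895  -0.24687121  0.6906962 ]
mat [[0.494, 0.248], [0.737, 0.168], [0.614, -0.209], [0.371, -0.128]]
white px [[211.8000030517578, 240.10000610351562], [228.39999389648438, 289.6000061035156]] on mat [[0.428, -0.044], [0.531, -0.081]]
white px [[337.70001220703125, 255.1999969482422], [322.20001220703125, 227.89999389648438]] on mat [[0.605, 0.121], [0.542, 0.141]]
white px [[259.70001220703125, 224.1999969482422], [300.1000061035156, 313.29998779296875]] on mat [[0.457, 0.051], [0.644, -0.012]]
(312, 390, 3) (312, 400, 3)
```

View pics/crop0.png

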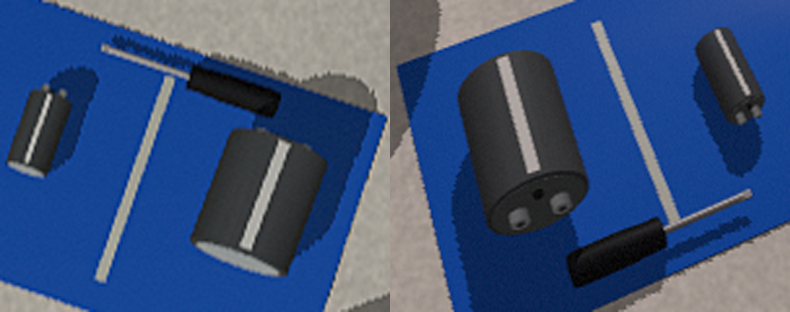

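The crop confirms the dark can with two terminals pointing away from the robot. The screwdriver lies beyond the far end of the line. Next I triangulate the can and check how far the screwdriver is from its path.

Run:
```python
from h import *
T,S=load('top0'),load('scene0')
M=np.array([.5525,.0195,.003]);u=np.array([.9505,-.3107,0]);u/=np.linalg.norm(u);v=np.array([-u[1],u[0],0])
L=lambda X:np.round([(X-M)@u*1e3,(X-M)@v*1e3,(X[2]-.003)*1e3],1)
for a,b in(((328.9,149.7),(228.4,289.6)),((314,189.6),(211.8,240.1))):
    X,g=tri(T,a,S,b);print('stripe',L(X),X,'gap',g)
# silhouette side edges: dark can mask per view
for n,d in(('top',T),('scene',S)):
    for s in((293,129),(324.6,140)) if n=='top' else ((248,325),(296,312),(250,340)):
        print(n,'driver',L(plane(d,s,.018)))
fc=(155+150/1.95,215+207/2.277)
c,w=ray(S,fc)
k=((-.0)+.048-c[2])/w[2];print('face centre',L(c+k*w))
# top view: near-end pale face centre: crop ellipse (240,258)
print('near rim top-view left/right', [L(plane(T,(220+x/2.6,95+y/2.6),.048)) for x,y in((192,238),(290,272),(233,130),(326,155))])
```

```text
stripe [  53.9 -111.4   90. ] [ 0.56911239 -0.1031655   0.09296399] gap 0.001317706840069006
stripe [ -40.9 -108.8   91. ] [ 0.4798261  -0.07121864  0.09403391] gap 0.0006445734145084331
top driver [ 91.3 -22.   15. ]
top driver [  90.6 -100.9   15. ]
scene driver [ 89.9 -93.2  15. ]
scene driver [ 97.7 -10.2  15. ]
scene driver [114.3 -98.7  15. ]
face centre [  61.9 -110.1   45. ]
near rim top-view left/right [array([-42.4, -67. ,  45. ]), array([ -42.6, -157.2,   45. ]), array([ 60.5, -70.3,  45. ]), array([  66.1, -154.6,   45. ])]
```

The can spans u −43..61 mm along the line, with terminals to 71 mm. Its axis is at v ≈ −112 mm and its top is 90 mm above the mat. The screwdriver starts at u ≈ 90 mm, so the path is clear.

I'll set the two half-open fingers along the can's axis (tool x = rolling direction) and roll it in short strokes over the top.

>>> drive_tool(slide=[[0,0,0],[0,0,0],[0,0,0],[0,0,0],[0,0,0],[4,0.6,0],[4,0.6,0],[4,0.6,0]], yaw=[-0.173,-0.173,-0.173,-0.173,-0.172,0,0,0], hand=[0.5,0.5,0.5,0.5,0.5,0.5,0.5,0.5])

```text
clock: 1.1
eef_pos: [0.3117, -0.5142, 0.2305]
ee_rot: [-3.141, -0.001, 1.254]
wrist_force: [0.1, -0.2, 0.4]
gripper_width: 0.501
gripper_force: 0.0
```

>>> drive_tool(slide=[[5,0.8,0],[5,0.8,0],[5,0.8,0],[5,0.8,0],[5,0.8,0],[5,0.8,0],[4,0.8,0],[3,0.8,0]], yaw=[0,0,0,0,0,0,0,0], hand=[0.5,0.5,0.5,0.5,0.5,0.5,0.5,0.5])

```text
clock: 2.1
eef_pos: [0.4876, -0.182, 0.2309]
ee_rot: [-3.141, -0.0, 1.256]
wrist_force: [-0.2, -0.6, 0.8]
gripper_width: 0.499
gripper_force: 0.0
```

Run:
```python
from bench import status,get_image
from h import *
d=get_image('wrist');np.savez('pics/w1.npz',**d);cv2.imwrite('pics/w1.png',d['pixels'][:,:,::-1])
```

```text
(no output)
```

View pics/w1.png

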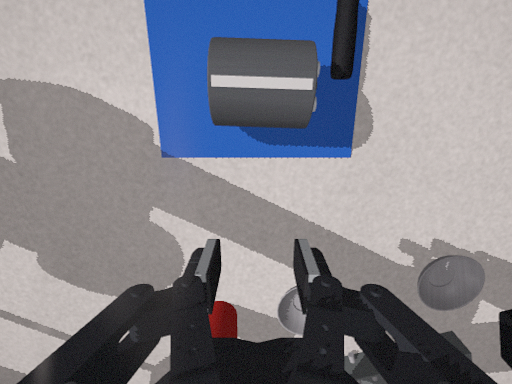

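The wrist view shows the can at (263,83) with its stripe running level from (211,81) to (313,83). The mat's edge, at row 157, is also level. Next I work out the tilt and axis position from this view.

Run:
```python
from h import *
d=load('w1')
M=np.array([.5525,.0195,.003]);u=np.array([.9505,-.3107,0]);u/=np.linalg.norm(u);v=np.array([-u[1],u[0],0])
L=lambda X:np.round([(X-M)@u*1e3,(X-M)@v*1e3,(X[2]-.003)*1e3],1)
h=cv2.cvtColor(d['pixels'],cv2.COLOR_RGB2HSV)
k=cv2.inRange(h,(0,0,140),(180,60,255));k[:60]=0;k[100:]=0;k[:,:208]=0;k[:,322:]=0
ys,xs=np.where(k);l=np.polyfit(xs,ys,1)
for x in(213,311):print('stripe',L(plane(d,(x,np.polyval(l,x)),.093)))
# side edges: can (low saturation) vs blue, per column
up,lo=[],[]
for x in range(220,306,2):
    c=np.where(h[20:150,x,1]<110)[0]+20;up.append((x,c.min()-.5));lo.append((x,c.max()+.5))
fu=np.polyfit(*np.array(up).T,1);fl=np.polyfit(*np.array(lo).T,1);print(fu,fl)
n=[]
for f,xa,xb in((fu,212,315),(fl,213,310)):
    c,a=ray(d,(xa,np.polyval(f,xa)));_,b=ray(d,(xb,np.polyval(f,xb)));m=np.cross(a,b);n.append(m/np.linalg.norm(m))
ax=np.cross(*n);ax/=np.linalg.norm(ax);print('axis in u,v,z',ax@u,ax@v,ax[2])
c-=0
# axis point: distance .045 from both tangent planes
s=[np.sign(n[0]@(M-.11*v+[0,0,.045]-c)),np.sign(n[1]@(M-.11*v+[0,0,.045]-c))]
A=np.vstack([n[0]*s[0],n[1]*s[1],u]);print('axis pt',L(np.linalg.solve(A,[n[0]@c*s[0]+.045,n[1]@c*s[1]+.045,u@M+.009])))
for p in((145,0),(162,157),(351,157)):print('mat',L(plane(d,p,.003)))
```

```text
stripe [ -42.2 -107.3   90. ]
stripe [  51.2 -109.9   90. ]
[ 0.03488372 29.36046512] [3.76019330e-02 1.16532014e+02]
axis in u,v,z -0.9991980750789039 0.03448412587492275 -0.020348263347412146
axis pt [   9.  -108.7   41.9]
mat [-129.7  -15.2   -0. ]
mat [-130.6 -198.     0. ]
mat [ 128.6 -197.9    0. ]
```

>>> drive_tool(slide=[[4,0.4,2],[4,0.4,3],[0,0,3],[0,0,2],[0,0,1],[0,0,0]], yaw=[0,0,0,0,0,0], hand=[0.5,0.5,0.5,0.5,0.5,0.5])

```text
clock: 2.9
eef_pos: [0.5191, -0.1104, 0.1206]
ee_rot: [-3.14, 0.0, 1.254]
wrist_force: [0.3, -0.6, 0.2]
gripper_width: 0.495
gripper_force: 0.0
```

>>> drive_tool(slide=[[0.3,0,1],[0,0,1],[0,0,0.5],[0,0,0.3],[0,0,0]], yaw=[0,0,0,0,0], hand=[0.65,0.65,0.65,0.65,0.65])

```text
clock: 3.52
eef_pos: [0.5206, -0.1074, 0.0931]
ee_rot: [-3.141, 0.0, 1.255]
wrist_force: [0.5, -0.2, -0.6]
gripper_width: 0.649
gripper_force: 0.0
```

>>> drive_tool(slide=[[0,0,0.2],[0,0,0.2],[0,0,0]], yaw=[0,0,0], hand=[0.65,0.65,0.65])

```text
clock: 3.9
eef_pos: [0.5206, -0.1074, 0.0892]
ee_rot: [-3.141, -0.0, 1.255]
wrist_force: [-0.4, 0.3, -0.4]
gripper_width: 0.649
gripper_force: 0.0
```

>>> drive_tool(slide=[[0,0,0.15],[0,0,0.1],[0,0,0]], yaw=[0,0,0], hand=[0.65,0.65,0.65])

```text
clock: 4.28
eef_pos: [0.5209, -0.1076, 0.0871]
ee_rot: [3.141, 0.0, 1.255]
wrist_force: [0.2, -0.0, 2.7]
gripper_width: 0.65
gripper_force: 1.1
```

Contact made at TCP z ≈ 0.087. First stroke:

>>> drive_tool(slide=[[0.4,0,0.06],[0.8,0,0],[1,0,0],[1,0,0]], yaw=[0,0,0,0], hand=[0.65,0.65,0.65,0.65])

```text
clock: 4.78
eef_pos: [0.5321, -0.0768, 0.0887]
ee_rot: [3.139, -0.001, 1.255]
wrist_force: [-3.2, 1.1, 13.1]
gripper_width: 0.652
gripper_force: 6.7
```

>>> drive_tool(slide=[[1,0,0],[1,0,0.03],[1,0,0.05],[0.6,0,0.05],[0,0,0]], yaw=[0,0,0,0,0], hand=[0.65,0.65,0.65,0.65,0.65])

```text
clock: 5.4
eef_pos: [0.5446, -0.0421, 0.088]
ee_rot: [3.137, -0.002, 1.255]
wrist_force: [-0.7, 0.9, 14.3]
gripper_width: 0.651
gripper_force: 7.0
```

```bash
cat > m.py <<'E'
from h import *
from bench import get_image
import sys
M=np.array([.5525,.0195,.003]);u=np.array([.9505,-.3107,0]);u/=np.linalg.norm(u);v=np.array([-u[1],u[0],0])
L=lambda X:np.round([(X-M)@u*1e3,(X-M)@v*1e3,(X[2]-.003)*1e3],1)
n=sys.argv[1]
a=[]
for k,r in(('top',(95,215,220,370)),('scene',(215,352,155,360))):
    d=get_image(k);np.savez('pics/%s%s.npz'%(k,n),**d);y0,y1,x0,x1=r
    a.append(cv2.resize(d['pixels'][y0:y1,x0:x1],(400,312),interpolation=2))
cv2.imwrite('pics/c%s.png'%n,np.hstack(a)[:,:,::-1])
E
python3 m.py 1
```

```text
(no output)
```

View pics/c1.png

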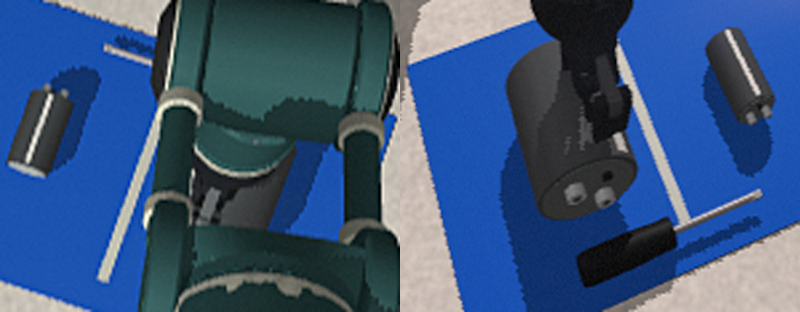

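The can rolled: the terminals turned with it and the face centre moved toward the line. I'll lift and step back for the second stroke, this time with a slight twist, since the can lies about 1.7° off the line.

>>> drive_tool(slide=[[0,0,-0.8],[0,0,-1.2],[-1.7,0,0],[-1.7,0,0],[0,0,0.8],[0,0,0.8],[0,0,0.2],[0,0,0]], yaw=[0,0,0.03,0,0,0,0,0], hand=[0.65,0.65,0.65,0.65,0.65,0.65,0.65,0.65])

```text
clock: 6.5
eef_pos: [0.5304, -0.0747, 0.0867]
ee_rot: [-3.14, 0.0, 1.225]
wrist_force: [-1.1, 1.0, 3.6]
gripper_width: 0.649
gripper_force: 1.7
```

Run:
```python
import sys;sys.argv=['','2']
from m import *
S=load('scene1')
print(L(plane(S,(254.4,298.4),.048)))
```

```text
[ 62.7 -71.5  45. ]
```

>>> drive_tool(slide=[[0.4,0,0.15],[0.8,0,0.1],[1,0,0.05],[1,0,0],[1,0,0],[1,0,0],[1,0,0.05],[0.8,0,0.05]], yaw=[0,0,-0.01,-0.01,-0.01,-0.01,0,0], hand=[0.65,0.65,0.65,0.65,0.65,0.65,0.65,0.65])

```text
clock: 7.6
eef_pos: [0.5554, -0.007, 0.0876]
ee_rot: [3.139, -0.003, 1.265]
wrist_force: [-8.3, 4.8, 25.0]
gripper_width: 0.649
gripper_force: 12.7
```

>>> drive_tool(slide=[[0,0,0],[0,0,-1],[0,0,-2],[-4,0,-3],[-6,0,-3],[-5,0,0],[0,0,0],[0,0,0]], yaw=[0,0,0,0,0,0,0,0], hand=[0.65,0.65,0.65,0.65,0.65,0.65,0.65,0.65])

```text
clock: 8.6
eef_pos: [0.5091, -0.1475, 0.1701]
ee_rot: [-3.141, -0.001, 1.264]
wrist_force: [-0.2, 0.6, -0.5]
gripper_width: 0.654
gripper_force: 0.0
```

Run:
```python
from bench import get_image,status
import cv2,numpy as np
print(status.read_state()['eef_pos'])
a=[]
for n in('wrist','scene'):
    d=get_image(n);np.savez('pics/%s2.npz'%n,**d);a.append(cv2.resize(d['pixels'],(400,300)))
cv2.imwrite('pics/c2.png',np.hstack(a)[:,:,::-1])
```

```text
[ 0.50911891 -0.14745689  0.17012469]
```

View pics/c2.png

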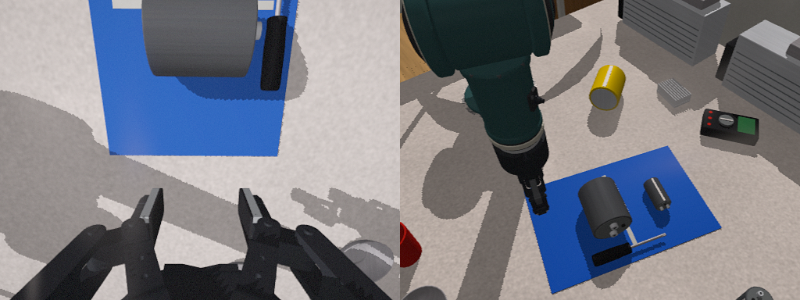

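The wrist view shows the can's near edge at row ~97 (full image) with the screwdriver clear on its right. The line shows just beyond the can. Now its axis from the edge tangent.

```bash
cat > w.py <<'E'
from h import *
M=np.array([.5525,.0195,.003]);u=np.array([.9505,-.3107,0]);u/=np.linalg.norm(u);v=np.array([-u[1],u[0],0])
L=lambda X:np.round([(X-M)@u*1e3,(X-M)@v*1e3,(X[2]-.003)*1e3],1)
def axis(d,f,xa,xb,guess_v):
    c,a=ray(d,(xa,np.polyval(f,xa)));_,b=ray(d,(xb,np.polyval(f,xb)));n=np.cross(a,b);n/=np.linalg.norm(n)
    n*=np.sign(n@(M+guess_v*v+[0,0,.045]-c));ax=np.cross(n,[0,0,1]);ax/=np.linalg.norm(ax);ax*=np.sign(ax@u)
    p=np.linalg.solve(np.vstack([n,[0,0,1],u]),[n@c+.045,.048,u@M+.012])
    return L(p),np.degrees(np.arctan2(ax@v,ax@u))
def low(d,x0,x1,y0,y1):
    h=cv2.cvtColor(d['pixels'],cv2.COLOR_RGB2HSV);q=[]
    for x in range(x0,x1,2):
        c=np.where(h[y0:y1,x,1]<130)[0]+y0
        if len(c):q.append((x,c.max()+.5))
    q=np.array(q);f=np.polyfit(*q.T,1);r=q[:,1]-np.polyval(f,q[:,0]);k=abs(r)<2;return np.polyfit(*q[k].T,1),r.std()
E
python3 - <<'E'
from w import *
d=load('w1');f,r=low(d,220,306,20,150);print('check start',axis(d,f,213,310,-.11),r)
d=load('wrist2');f,r=low(d,198,310,20,125);print('now',f,axis(d,f,198,310,-.04),r)
for p in((139,198),(355,199)):print('mat edge',L(plane(d,p,.003)))
b=(183,70),(318,88)
print('ends',L(plane(d,(191,95),.06)),L(plane(d,(317,97),.06)))
S=load('scene2');print('face',L(plane(S,(217*1.28,229*1.28),.048)))
E
```

```text
check start (array([  12. , -108.8,   45. ]), np.float64(-1.852596141447196)) 0.3191538826829754
now [2.12064252e-02 9.22954887e+01] (array([ 12. , -38.5,  45. ]), np.float64(-0.6734019052065132)) 0.3594737674890105
mat edge [-132.7 -197.8    0. ]
mat edge [ 127.9 -196.9    0. ]
ends [-48.8 -81.9  57. ] [ 61.  -82.6  57. ]
face [ 67.8 -32.1  45. ]
```

Axis now at v ≈ −39.5 mm and tilt about −0.7°. Third stroke: about 79 mm of hand travel.

>>> drive_tool(slide=[[4,0,0],[4,0,0],[3.3,0,1.5],[0,0,3],[0,0,2.5],[0,0,1],[0,0,0.3],[0,0,0]], yaw=[0.014,0,0,0,0,0,0,0], hand=[0.65,0.65,0.65,0.65,0.65,0.65,0.65,0.65])

```text
clock: 9.7
eef_pos: [0.5451, -0.0402, 0.0886]
ee_rot: [3.14, -0.0, 1.251]
wrist_force: [-0.5, 0.1, 0.5]
gripper_width: 0.649
gripper_force: 0.0
```

>>> drive_tool(slide=[[0.4,0,0.2],[0.8,0,0.15],[1,0,0.05],[1,0,0],[1,0,0],[1,0,0],[1,0,0.05],[0.8,0,0.05]], yaw=[0,0,-0.004,-0.004,-0.004,-0.004,0,0], hand=[0.65,0.65,0.65,0.65,0.65,0.65,0.65,0.65])

```text
clock: 10.7
eef_pos: [0.5683, 0.0275, 0.0873]
ee_rot: [3.137, -0.003, 1.266]
wrist_force: [-4.1, 2.9, 15.4]
gripper_width: 0.651
gripper_force: 7.4
```

>>> drive_tool(slide=[[0.5,0,0.05],[0.3,0,0],[0,0,0],[0,0,-1],[0,0,-2],[-4,0,-3],[-6,0,-3],[-5,0,0]], yaw=[0,0,0,0,0,0,0,0], hand=[0.65,0.65,0.65,0.65,0.65,0.65,0.65,0.65])

```text
clock: 11.7
eef_pos: [0.5266, -0.1074, 0.1742]
ee_rot: [3.134, -0.0, 1.267]
wrist_force: [0.5, -1.7, -0.1]
gripper_width: 0.649
gripper_force: 0.0
```

>>> drive_tool(slide=[[-6,0,-3],[-4,0,-3],[0,0,0],[0,0,0]], yaw=[0,0,0,0], hand=[0.65,0.65,0.65,0.65])

```text
clock: 12.2
eef_pos: [0.4957, -0.1965, 0.228]
ee_rot: [-3.142, -0.001, 1.266]
wrist_force: [0.3, 0.2, -0.9]
gripper_width: 0.654
gripper_force: 0.0
```

Run:
```python
from bench import get_image,status
import cv2,numpy as np
a=[]
for n in('wrist','scene'):
    d=get_image(n);np.savez('pics/%s3.npz'%n,**d);a.append(cv2.resize(d['pixels'],(400,300)))
cv2.imwrite('pics/c3.png',np.hstack(a)[:,:,::-1])
d=get_image('top');np.savez('pics/top3.npz',**d)
```

```text
(no output)
```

View pics/c3.png

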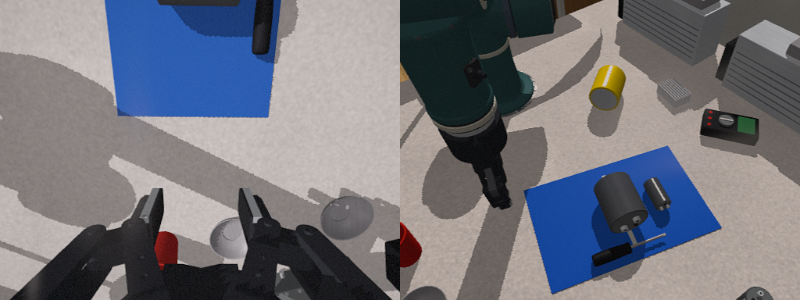

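Run:
```python
from w import *
d=load('wrist3');f,r=low(d,178,262,0,60);print('wrist',f,axis(d,f,178,262,0.),r)
T=load('top3');cv2.imwrite('pics/t3.png',np.hstack([cv2.resize(T['pixels'][85:225,190:350],(400,350),interpolation=2),cv2.resize(load('scene3')['pixels'][210:340,210:360],(400,350),interpolation=2)])[:,:,::-1])
```

```text
wrist [0.02044335 1.51576355] (array([12. ,  0.1, 45. ]), np.float64(-0.41194838125793265)) 0.7941480441673805
```

View pics/t3.png

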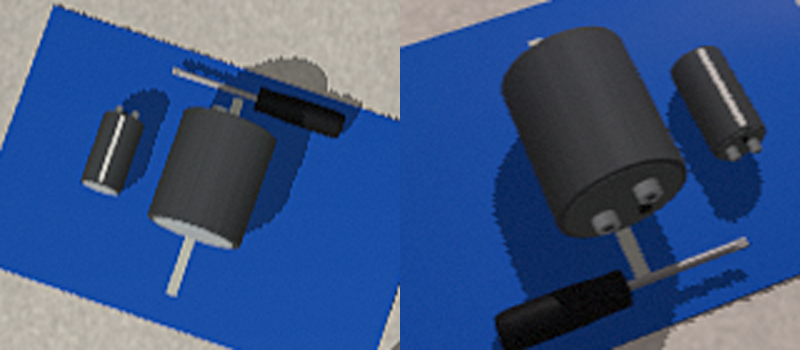

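The can lies over the line, which pokes out at both ends, with the screwdriver clear. One two-sided check in the top view, referenced to the line itself:

Run:
```python
from w import *
def sides(d,rows,x0,x1):
    h=cv2.cvtColor(d['pixels'],cv2.COLOR_RGB2HSV);out=[[],[]]
    for y in rows:
        c=np.where(h[y,x0:x1,1]<120)[0]+x0
        out[0].append((y,c.min()-.5));out[1].append((y,c.max()+.5))
    n=[];
    for o in out:
        o=np.array(o);f=np.polyfit(*o.T,1);r=o[:,1]-np.polyval(f,o[:,0]);k=abs(r)<1.5;f=np.polyfit(*o[k].T,1)
        c,a=ray(d,(np.polyval(f,rows[0]),rows[0]));_,b=ray(d,(np.polyval(f,rows[-1]),rows[-1]));m=np.cross(a,b);m/=np.linalg.norm(m);n.append(m);print('res',r.std(),f)
    n=[m*np.sign(m@(M+[0,0,.045]-c)) for m in n]
    for t in (-.04,.012,.06):
        # level axis at z=.048 : both sides separately
        print(t,[L(np.linalg.solve(np.vstack([m,[0,0,1],u]),[m@c+.045,.048,u@M+t])) for m in n])
print('top');sides(load('top3'),list(range(136,168)),240,312)
S=load('scene3');print('scene');sides(S,list(range(236,272)),235,316)
T=load('top3')
for (x,y) in ((237,104),(190,225),(173,293)):print('line',L(plane(T,(190+x/2.5,85+y/2.5),.003)))
```

```text
top
res 3.5269730704372315 [  0.50038004 168.29250063]
res 1.2436191611724228 [-3.09160880e-01  3.43021962e+02]
-0.04 [array([-40. , -35.3,  45. ]), array([-40. ,  -3.5,  45. ])]
0.012 [array([12. , 17.7, 45. ]), array([12. , -1.8, 45. ])]
0.06 [array([60. , 66.7, 45. ]), array([60. , -0.3, 45. ])]
scene
res 0.9695234344644242 [  0.35889992 161.48349885]
res 4.239581516185848 [  0.45714286 192.41428571]
-0.04 [array([-40.,   2.,  45.]), array([-40.,   3.,  45.])]
0.012 [array([12. , -0.8, 45. ]), array([12. ,  0.3, 45. ])]
0.06 [array([60. , -3.5, 45. ]), array([60. , -2.2, 45. ])]
line [94.3 -1.4 -0. ]
line [-31.4   2.8  -0. ]
line [-98.   -3.3  -0. ]
```

Run:
```python
from w import *
from scipy.stats import theilslopes
def side(d,rows,x0,x1,which):
    h=cv2.cvtColor(d['pixels'],cv2.COLOR_RGB2HSV);o=[]
    for y in rows:
        c=np.where(h[y,x0:x1,1]<120)[0]+x0
        o.append((y,c.min()-.5 if which<0 else c.max()+.5))
    o=np.array(o);s=theilslopes(o[:,1],o[:,0]);f=s[:2];k=abs(o[:,1]-np.polyval(f,o[:,0]))<1.2;f=np.polyfit(*o[k].T,1)
    c,a=ray(d,(np.polyval(f,rows[0]),rows[0]));_,b=ray(d,(np.polyval(f,rows[-1]),rows[-1]));n=np.cross(a,b);n/=np.linalg.norm(n);n*=np.sign(n@(M+[0,0,.045]-c))
    ax=np.cross(n,[0,0,1]);ax*=np.sign(ax@u)
    print(k.sum(),len(k),np.round(f,3),L(np.linalg.solve(np.vstack([n,[0,0,1],u]),[n@c+.045,.048,u@M+.012])),'tilt',np.degrees(np.arctan2(ax@v,ax@u)))
T,S=load('top3'),load('scene3')
side(T,range(134,166),248,315,-1);side(T,range(143,178),250,315,1)
side(S,range(240,275),235,300,-1);side(S,range(230,262),270,308,1)
print('start');T,S=load('top0'),load('scene0')
side(T,range(158,185),290,350,-1);side(T,range(160,185),310,352,1)
side(S,range(258,295),185,230,-1);side(S,range(250,285),220,262,1)
```

```text
32 32 [ -0.36  309.816] [12.  -2.7 45. ] tilt -0.2994568846220606
35 35 [ -0.354 350.032] [12.  -1.5 45. ] tilt -0.41611911707618937
33 35 [  0.396 151.833] [12.  -0.3 45. ] tilt -1.465404295307305
27 32 [  0.498 181.038] [12.  -1.7 45. ] tilt -1.0987418255296577
start
27 27 [ -0.382 363.858] [ 12.  -21.3  45. ] tilt -1.9076248457180665
25 25 [-3.67000e-01  4.03331e+02] [  12.  -110.4   45. ] tilt -1.624275492079748
37 37 [  0.261 122.388] [  12.  -108.6   45. ] tilt -2.6593153585864218
35 35 [  0.377 145.49 ] [ 12.  -19.1  45. ] tilt -1.4658931773231634
```

The can's axis is within about 2 mm of the line and 1° of parallel, at rest, with the arm clear. I'm handing in the job.

```bash
python3 -c "
from bench import ticket
print(ticket.close_job())"
```

```text
the job is handed in; nothing more can be done
None
```

I rolled the big capacitor onto the white line in three strokes with the fingers on its top and handed the job in at about 12 s. By my last measurements it lay within about 2 mm of the line and 1° of parallel, about 10 mm off the line's middle lengthwise, and nothing else was touched; the verdict wasn't shown.

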